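# Put the tint tins away and zero the scale

## Task

Finish up at the paint-mixing scale: put the red tin from the pan and the blue tin from the bench back into the rack, each upright and fully down in the bay of its own colour, set down and not dropped. Then swing the rack's retaining bar up until it is fully closed in front of the tins, and last of all press the scale's zero button and let go. Leave the other tins, the beaker and the mouse where they are.

Things in the scene. Friction and masses are not known exactly. Their poses are not given: they have to be found in the camera images.
- tin_red: paint tint tin with a red band and a red lid: upright cylinder, 50 mm diameter, 85 mm tall, 0.17 to 0.35 kg; origin at the centre of its underside, z up through the lid. Starts standing on the scale's pan.
- tin_blue: paint tint tin with a blue band and a blue lid: upright cylinder, 50 mm diameter, 85 mm tall, 0.17 to 0.35 kg; origin at the centre of its underside, z up through the lid. Starts standing on the bench.
- tin_yellow: paint tint tin with a yellow band and a yellow lid: upright cylinder, 50 mm diameter, 85 mm tall, 0.17 to 0.35 kg; origin at the centre of its underside, z up through the lid. Already in its own bay; to be left alone.
- tin_green: paint tint tin with a green band and a green lid: upright cylinder, 50 mm diameter, 85 mm tall, 0.17 to 0.35 kg; origin at the centre of its underside, z up through the lid. Already in its own bay; to be left alone.
- bay_red: storage bay with red floor and red label plates: a square pocket in the rack, inside 58 x 58 mm, floor top 4 mm above the origin, walls rising to 30 mm above the origin, 6 mm thick; origin at the centre of its underside, z up, -x is the rack's front. Empty at the start; the home of the red tin.
- bay_blue: storage bay with blue floor and blue label plates: a square pocket in the rack, inside 58 x 58 mm, floor top 4 mm above the origin, walls rising to 30 mm above the origin, 6 mm thick; origin at the centre of its underside, z up, -x is the rack's front. Empty at the start; the home of the blue tin.
- bay_yellow: storage bay with yellow floor and yellow label plates: a square pocket in the rack, inside 58 x 58 mm, floor top 4 mm above the origin, walls rising to 30 mm above the origin, 6 mm thick; origin at the centre of its underside, z up, -x is the rack's front. Holds the yellow tin.
- bay_green: storage bay with green floor and green label plates: a square pocket in the rack, inside 58 x 58 mm, floor top 4 mm above the origin, walls rising to 30 mm above the origin, 6 mm thick; origin at the centre of its underside, z up, -x is the rack's front. Holds the green tin.
- rack: fixed low grey rack, 140 mm deep, 326 mm wide, with four bays side by side along its y at 72.5 mm pitch (in any order) on a plinth 20 mm high; origin at bench level under the centre of the row of bays; front faces its own -x, z up. A back wall 50 mm high stands 42 to 48 mm behind the bay centres.
- bar (a joint): angle (rad) of the retaining bar about a level axis along the rack's y, 66 mm in front of the bays' centre line, 30 mm above the bench. 0 = fully closed: bar upright against its stop in front of the tins; grows as it swings forward and down, away from the tins, to 1.45 (nearly level). Starts at 0.9 to 1.4, stays where it is left; moving it takes 2 to 4 N at the grip.
- bar_grip (a point): centre of the orange grip sleeve (16 mm diameter, 80 mm long, along its own and the rack's y) at the middle of the steel retaining bar (10 mm round, spanning the rack's width on two side arms). 55 mm from the bar's turning axis: 85 mm above the bench when closed, about 40 mm when fully open.
- scale: fixed bench scale, black base 190 x 165 mm with a round steel pan, 170 mm diameter, centred over the origin, pan surface 60 mm above the bench; a grey console with green display, 36 mm high, on the side of its own -x; origin at bench level under the pan's centre, z up.
- zero (a joint): travel (m) of the scale's zero button: 0 = released, 0.006 = fully pressed (takes 5 N; springs back); it counts as pressed beyond 0.004
- zero_top (a point): centre of the top face of the round orange zero button (24 mm diameter) on the scale's console; pressed straight down
- jug: empty white plastic beaker standing on the bench, 72 mm rim diameter, 90 mm tall, origin at the centre of its underside; to be left alone
- mouse: black computer mouse lying on the bench, 100 x 58 mm, 32 mm high, origin at the centre of its underside; to be left alone
Things that resemble listed ones, but are neither listed nor needed, are in the scene too. What is shaped like the tin_red but orange is not meant.

How it is judged:
By the outcome, as a careful person would: the job done as asked, in the order asked, and still so for the second after the job is handed in, with the robot touching nothing.
It also fails if it takes over 67 s, if anything falls off the work surface, if the arm or the gripper's body presses on something with over 40 N, if the wrist force passes 120 N, or if a joint passes its speed limit or range.

## Robot

A 7-joint arm with a two-finger parallel gripper is mounted at the origin on the work surface. World frame = base frame: x ahead of the robot, y to its left, z up, the work surface at z = 0. Lengths are in m, angles in rad, forces in N, time in s.
With the tool pointing down it reaches from about 0.4 to 0.85 m from the base axis. Payload 4.5 kg.
Tool frame: the origin (TCP) lies midway between the tips of the shut fingers; the grasp point (between the pads) lies 19 mm behind it; z points along the fingers, y is the line along which they close (so a half turn about z gives the same grasp; the last joint's range is limited). The gripper opens to 88 mm and grips with 3 to 60 N. Pads are 18 mm wide; open, the fingers measure 123 mm over their backs; the gripper's body (75 mm by 187 mm) begins 45 mm behind the grasp point.
Start: joints at [-1.213, 0.689, -0.195, 1.565, 0.157, 0.902, -0.215], TCP at [0.199, 0.593, 0.239] pointing down, gripper open.
Joint ranges: [-3.01, 3.01], [-0.46, 2.08], [-1.47, 1.51], [0.13, 2.56], [-1, 4.14], [0.04, 2.09], [-2.66, 2.66]. Speed limits (rad/s): [2.57, 2.57, 3.14, 3.14, 3.14, 3.14, 3.14].

## Interface

Orientations are given as a unit quaternion [x, y, z, w].
In Python, from plant import r gives the robot as it stands.
- The arm moves only by the tool move_arm, never from a script. Its argument "targets" is a list that holds one entry, the list of rows, each a list of 7 numbers: the opening, from 0 (shut) to 1 (fully open), then the shift along the tool's x, y, z in mm, then the turn, a rotation vector about the tool's x, y, z in degrees. In form: [[[claw, dx, dy, dz, ax, ay, az], ...]]. A call has 1 to 10 rows; each row is the pose to reach, as a shift and turn from the pose commanded when the call began, along the tool's axes at that moment; what a row does not reach only later rows make up. A row lasts 1/8 s, in which the tool goes at most 62.5 mm and 10.7 degrees, less where a joint would pass 70% of its speed; a pose out of reach is approached as far as the arm can. A call with a gripper value outside its range is refused whole. The fingers move at their own pace and stop on an object; "newtons" is the grip in N (left out, the last holds). Time passes only in rows, so rows that repeat a pose let the fingers close. It gives the time, the measured TCP pose, the force, the opening and the grip force at its end, in the units of the state.
- r.get_state(): the state, without advancing time (a new reading comes with each control period).
- r.snapshot(name): name is "scene" or "top"; returns the picture (384x512x3 uint8, red, green, blue); there is no depth.
- r.camera_info(name): a dict with "fx", "fy", "cx", "cy" (pixels), "R" (3x3) and "t" (3): a world point X has camera coordinates R X + t. Camera axes: x right, y down, z forward; pixel columns grow to the right and rows downward; lengths in m; the calibration is good to about 2 mm. A picture is of the moment at which its call begins. camera_info takes no time and is no camera call.
- r.finish_job(): hands the job in; it is judged then, once.
The state is a dict: "clock": time; "q": joint angles; "qd": joint speeds; "joint_torque": joint torques, N m; "tool_pos": TCP position; "eef_rot": TCP orientation; "contact_force": force on the tool from outside, world axes, zero at the start; "moment": the same for the moment, N m; "opening": opening from 0.0 (shut) to 1.0 (fully open); "finger_force": force on a finger pad.
Only numpy, scipy, OpenCV 4.12 (cv2) and the standard library are available. Lean on these libraries where they do the work, as an engineer would, in place of code of your own. Each camera call takes 0.05 s, during which the arm holds its last target. There are 200 camera calls.

## Working session

There is one attempt and no reset: what is moved stays moved. The work goes in short steps, Python scripts to look and compute and a tool call to move; the robot and the scene stay as the last step left them, time stands still between calls to the robot, and variables do not carry over. Pictures are saved under pics/ and viewed, at most 10 in all, crops included, and the job is handed in when it is done.

Besides the shell and the picture viewer there is one more tool, called after "Request:" as name(argument=value, ...) on one line, values as JSON. move_arm: Moves the arm, as the interface text tells. Its arguments: {"type":"object","properties":{"targets":{"type":"array","items":{"type":"array","items":{"type":"array","items":{"type":"number"}}}},"newtons":{"type":"number"}},"required":["targets"]}

```bash
mkdir -p pics; ls; python3 - <<'E'
from plant import r
import cv2,numpy as np
s=r.get_state();print({k:np.round(v,3).tolist() for k,v in s.items()})
for n in("scene","top"):
    im=r.snapshot(n);cv2.imwrite(f"pics/{n}0.png",im[:,:,::-1]);c=r.camera_info(n);print(n,c)
E
```

```text
pics
{'clock': 0.0, 'q': [-1.213, 0.69, -0.195, 1.566, 0.157, 0.903, -0.215], 'qd': [0.0, 0.0, 0.002, 0.0, -0.001, 0.0, -0.001], 'joint_torque': [0.001, -52.757, -1.267, -15.343, -0.053, 0.007, 0.0], 'tool_pos': [0.199, 0.592, 0.238], 'eef_rot': [0.161, 0.987, -0.001, -0.0], 'contact_force': [0.503, -0.218, 0.491], 'moment': [-0.013, 0.036, -0.022], 'finger_force': 0.0, 'opening': 0.996}
scene {'fx': 450.2073939629076, 'fy': 450.2073939629076, 'cx': 262.8099672554834, 'cy': 192.98675671684703, 'R': array([[-0.50202762,  0.86475677, -0.01280619],
       [ 0.68047619,  0.3858194 , -0.62297315],
       [-0.53377937, -0.32146403, -0.78213839]]), 't': array([ 0.34480089, -0.27014459,  1.57196333])}
top {'fx': 448.7084704872108, 'fy': 448.7084704872108, 'cx': 258.35161828158175, 'cy': 187.42521044018685, 'R': array([[-0.01955794, -0.9998044 ,  0.00293943],
       [-0.9898147 ,  0.0189477 , -0.14109519],
       [ 0.1410119 , -0.00566903, -0.98999167]]), 't': array([-0.08837645,  0.54453769,  1.32301038])}
```

View pics/scene0.png

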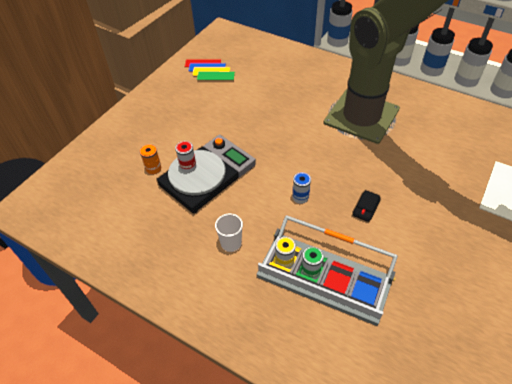

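View pics/top0.png

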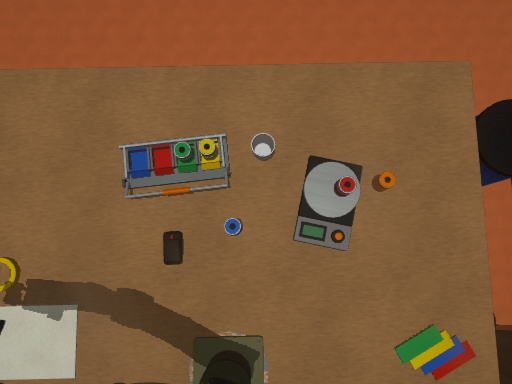

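Scene: red tin at (186,153) on the pan and an orange look-alike at (150,157). The blue tin is at (302,186). The rack has yellow, green, red and blue bays at (285,250), (312,262), (340,277) and (368,288). The orange grip is at (340,236) and the round orange button at (219,143).
Top: red tin at (347,185), orange look-alike at (387,180), blue tin at (233,227), grip at (177,191), button at (338,236).
Other possible mix-ups are the swatches at (210,68), the wall bottles, and the orange tin for the orange button. I choose the red tin on the pan and the blue tin on the bench, and will check both in a close crop.

```bash
cat > h.py <<'E'
import cv2,numpy as np
from plant import r
def ray(n,uv,z):
    c=r.camera_info(n);R=c["R"];t=c["t"]
    d=R.T@np.array([(uv[0]-c["cx"])/c["fx"],(uv[1]-c["cy"])/c["fy"],1.]);o=-R.T@t
    return (o+d*(z-o[2])/d[2])
def proj(n,X):
    c=r.camera_info(n);p=c["R"]@np.asarray(X,float)+c["t"];return np.array([c["fx"]*p[0]/p[2]+c["cx"],c["fy"]*p[1]/p[2]+c["cy"]])
HUE={"red":[(0,5),(174,180)],"orange":[(7,17)],"yellow":[(24,34)],"green":[(50,80)],"blue":[(105,125)]}
def blobs(im,col,box,smin=150,vmin=60,amin=8):
    h=cv2.cvtColor(im,cv2.COLOR_RGB2HSV);m=np.zeros(im.shape[:2],np.uint8)
    for a,b in HUE[col]: m|=cv2.inRange(h,(a,smin,vmin),(b,255,255))
    x0,y0,x1,y1=box;k=np.zeros_like(m);k[y0:y1,x0:x1]=m[y0:y1,x0:x1]
    n,_,st,ce=cv2.connectedComponentsWithStats(k)
    return [(np.round(ce[i],1).tolist(),st[i].tolist()) for i in range(1,n) if st[i,4]>=amin]
E
python3 - <<'E'
from h import *
A=cv2.cvtColor(cv2.imread("pics/top0.png"),cv2.COLOR_BGR2RGB);B=cv2.cvtColor(cv2.imread("pics/scene0.png"),cv2.COLOR_BGR2RGB)
for n,im,L in(("top",A,[("red",(330,165,370,205)),("blue",(220,215,245,240)),("orange",(155,180,200,200)),("orange",(325,225,350,250)),("red",(145,135,180,185)),("blue",(120,140,155,185))]),
 ("scene",B,[("red",(170,135,200,170)),("blue",(290,170,315,205)),("orange",(315,220,365,250)),("orange",(205,133,232,155)),("red",(322,255,357,300)),("blue",(350,265,390,310))])):
    for c,b in L: print(n,c,blobs(im,c,b))
f=lambda im,b,k:cv2.resize(im[b[1]:b[3],b[0]:b[2]],None,fx=k,fy=k,interpolation=cv2.INTER_CUBIC)
a=f(A,(110,125,250,250),5)[:,:,::-1];cv2.imwrite("pics/c1.png",a[:600])
b=np.hstack([f(A,(290,150,400,255),3.6),f(B,(135,130,255,235),3.6)])[:,:,::-1]
b=b[:,:800];cv2.imwrite("pics/c2.png",b)
E
```

```text
top red [([347.0, 184.1], [340, 177, 15, 15, 141]), ([338.9, 192.0], [335, 187, 11, 9, 21])]
top blue [([231.8, 225.7], [225, 219, 14, 14, 113])]
top orange [([175.7, 190.6], [162, 187, 28, 9, 162])]
top orange [([338.1, 235.6], [334, 232, 9, 8, 58])]
top red [([160.5, 145.9], [152, 144, 18, 5, 43]), ([162.4, 161.5], [153, 148, 20, 27, 456])]
top blue [([136.4, 148.6], [128, 147, 18, 4, 32]), ([138.8, 164.3], [130, 151, 20, 27, 431])]
scene red [([183.7, 146.5], [177, 142, 14, 10, 100]), ([187.7, 162.4], [179, 157, 16, 10, 75])]
scene blue [([301.7, 178.5], [295, 174, 14, 10, 99]), ([300.4, 193.7], [294, 190, 15, 7, 51])]
scene orange [([338.7, 235.5], [324, 228, 31, 16, 203])]
scene orange [([218.5, 141.4], [215, 138, 8, 8, 48])]
scene red [([342.4, 266.3], [332, 261, 22, 11, 95]), ([336.7, 281.1], [323, 270, 28, 24, 410])]
scene blue [([370.1, 276.8], [360, 272, 21, 11, 97]), ([364.6, 292.0], [352, 280, 27, 25, 427])]
```

View pics/c1.png

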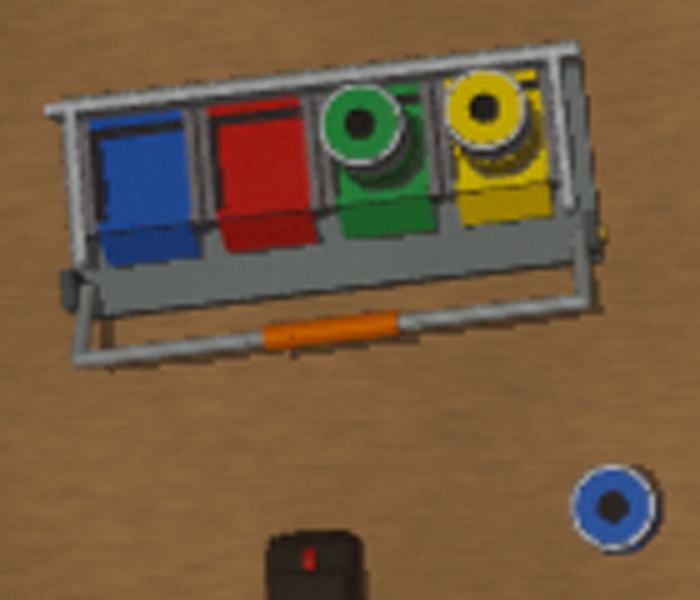

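View pics/c2.png

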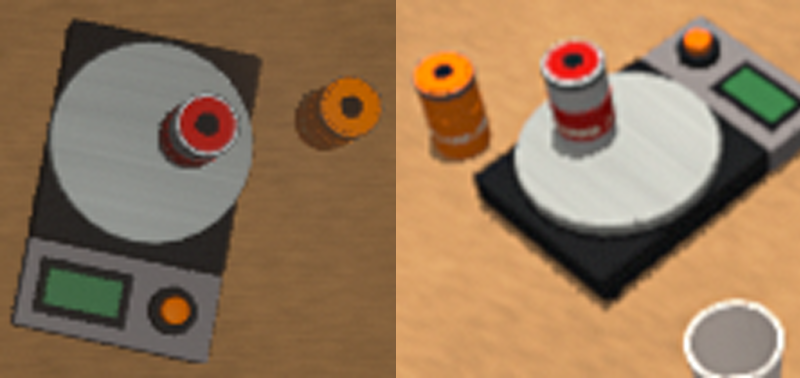

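Crops: the red-lidded silver tin on the pan (top view 347,184) is tin_red. The fully orange one at (387,180) is the look-alike. The blue tin is at (232,226). Bays from left to right in the top view are blue, red, green, yellow.

```bash
python3 - <<'E'
from h import *
p=lambda *a:print(*[np.round(x*1000,0).astype(int).tolist() if isinstance(x,np.ndarray) else x for x in a])
T=lambda x,y:(110+x/5-.4,125+y/5-.4)   # crop c1 -> top px
p("red tin",ray("top",(347,184),.145),ray("scene",(183.7,146.5),.145))
p("blue tin",ray("top",(231.6,225.6),.085),ray("scene",(301.7,178.5),.085))
p("orange",ray("top",(387,180),.085))
p("yel",ray("top",T(485,110),.109),"green",ray("top",T(360,125),.109))
p("button z45",ray("top",(338.1,235.6),.045),ray("scene",(218.5,141.4),.045))
def tri(a,b):
    A=[];bb=[]
    for n,uv in(("top",a),("scene",b)):
        c=r.camera_info(n);P=np.diag([c["fx"],c["fy"],1.]);P[0,2]=c["cx"];P[1,2]=c["cy"]
        M=P@np.c_[c["R"],c["t"]]
        for i in(0,1):
            v=uv[i]*M[2]-M[i];A.append(v[:3]);bb.append(-v[3])
    x,res,_,_=np.linalg.lstsq(np.array(A),np.array(bb),rcond=None);return x
p("grip",tri((175.7,190.6),(338.7,235.5)));p("btn",tri((338.1,235.6),(218.5,141.4)))
p("redtin tri",tri((347,184),(183.7,146.5)),"blue tri",tri((231.6,225.6),(301.7,178.5)))
p("red floorL",ray("top",T(217,165),.024),"wall R",ray("top",T(306,165),.050))
p("blue floorL",ray("top",T(102,175),.024),"wall R",ray("top",T(190,175),.050))
p("pivots",ray("top",T(72,290),.03),ray("top",T(598,238),.03))
p("bar line", ray("top",T(80,360),.05),ray("top",T(585,304),.05))
p("backwall ends top",ray("top",T(48,110),.05),ray("top",T(577,48),.05), "z70",ray("top",T(48,110),.07),ray("top",T(577,48),.07))
p("front plinth edge z20",ray("top",T(105,318),.02),ray("top",T(580,262),.02))
p("front seam z50 red",ray("top",T(225,228),.05),ray("top",T(318,215),.05),"back floor",ray("top",T(260,118),.024))
p("plate bottom z20 red",ray("top",T(230,252),.02),ray("top",T(318,242),.02))
E
```

```text
red tin [533, -347, 145] [532, -349, 145]
blue tin [426, -19, 85] [426, -22, 85]
orange [551, -477, 85]
yel [656, 50, 109] green [648, 123, 109]
button z45 [392, -333, 45] [387, -337, 45]
grip [535, 147, 61]
btn [392, -332, 52]
redtin tri [533, -347, 146] blue tri [426, -20, 86]
red floorL [644, 225, 24] wall R [638, 165, 50]
blue floorL [639, 296, 24] wall R [633, 235, 50]
pivots [567, 311, 30] [593, -10, 30]
bar line [521, 300, 50] [549, -3, 50]
backwall ends top [675, 323, 50] [708, 0, 50] z70 [670, 316, 70] [702, -1, 70]
front plinth edge z20 [551, 294, 20] [580, 1, 20]
front seam z50 red [600, 214, 50] [607, 158, 50] back floor [674, 199, 24]
plate bottom z20 red [590, 217, 20] [595, 163, 20]
```

```bash
cat >> h.py <<'E'
from scipy.spatial.transform import Rotation as Ro
def go(pos,yaw=5.5):
    """shift (mm) and turn (deg) from the present pose to pos, tool down, tool y at yaw deg in world"""
    s=r.get_state();C=Ro.from_quat(s["eef_rot"]);a=np.radians(yaw)
    y=np.array([np.cos(a),np.sin(a),0]);z=np.array([0,0,-1.]);G=Ro.from_matrix(np.c_[np.cross(y,z),y,z])
    print(np.round(C.inv().apply(np.array(pos)-s["tool_pos"])*1000,1).tolist(),np.round((C.inv()*G).as_rotvec(degrees=True),1).tolist())
def st():
    s=r.get_state();print("t",round(s["clock"],2),"q",np.round(s["q"],2).tolist(),"pos",np.round(s["tool_pos"],4).tolist(),"F",np.round(s["contact_force"],1).tolist(),"op",round(s["opening"],3),"ff",round(s["finger_force"],1))
E
python3 - <<'E'
from h import *
st();go((.45,.25,.24));go((.426,-.020,.2))
E
```

```text
t 0.1 q [-1.21, 0.69, -0.19, 1.57, 0.16, 0.9, -0.22] pos [0.1987, 0.592, 0.238] F [-0.1, -0.3, -0.1] op 1.005 ff 0.0
[-347.0, -244.3, -1.6] [-0.1, 0.1, 66.0]
[-410.1, -507.8, 38.9] [-0.1, 0.1, 66.0]
```

Request:
move_arm(targets=[[[1,-347,-244,0,0,0,66],[1,-347,-244,0,0,0,66],[1,-347,-244,0,0,0,66],[1,-347,-244,0,0,0,66],[1,-347,-244,0,0,0,66],[1,-347,-244,0,0,0,66],[1,-347,-244,0,0,0,66],[1,-410,-508,39,0,0,66],[1,-410,-508,39,0,0,66],[1,-410,-508,39,0,0,66]]], newtons=25)

```text
clock: 1.35
tool_pos: [0.4333, 0.0642, 0.2117]
eef_rot: [0.673, 0.74, 0.0, 0.0]
contact_force: [1.3, -0.1, 0.0]
opening: 0.998
finger_force: 0.0
```

```bash
python3 - <<'E'
from h import *
st();go((.426,-.020,.11));go((.426,-.020,.051))
E
```

```text
t 1.35 q [-0.28, 0.5, 0.04, 2.14, -0.04, 0.5, -0.11] pos [0.4333, 0.0642, 0.2117] F [1.3, -0.1, 0.0] op 0.998 ff 0.0
[-83.1, -15.3, 101.7] [0.0, 0.0, -0.0]
[-83.1, -15.3, 160.7] [0.0, 0.0, -0.0]
```

Request:
move_arm(targets=[[[1,-83,-15,80,0,0,0],[1,-83,-15,80,0,0,0],[1,-83,-15,102,0,0,0],[1,-83,-15,102,0,0,0]]])

```text
clock: 1.85
tool_pos: [0.4256, -0.0184, 0.1088]
eef_rot: [0.673, 0.74, -0.001, -0.001]
contact_force: [0.2, -0.5, -0.3]
opening: 0.999
finger_force: 0.0
```

```bash
python3 - <<'E'
from h import *
st();go((.426,-.020,.11));go((.426,-.020,.051))
E
```

```text
t 1.85 q [-0.07, 0.71, 0.0, 2.26, -0.01, 0.17, 0.04] pos [0.4256, -0.0184, 0.1088] F [0.2, -0.5, -0.3] op 0.999 ff 0.0
[-1.7, 0.3, -1.2] [-0.2, -0.0, -0.1]
[-1.7, 0.5, 57.8] [-0.2, -0.0, -0.1]
```

Descend and grip.

Request:
move_arm(targets=[[[1,-1,0,30,0,0,0],[1,-1,0,58,0,0,0],[1,-1,0,58,0,0,0],[0.3,-1,0,58,0,0,0],[0.3,-1,0,58,0,0,0],[0.3,-1,0,58,0,0,0],[0.3,-1,0,58,0,0,0],[0.3,-1,0,58,0,0,0]]], newtons=25)

```text
clock: 2.85
tool_pos: [0.4268, -0.019, 0.0532]
eef_rot: [0.672, 0.741, -0.0, 0.001]
contact_force: [-1.6, -0.2, 5.9]
opening: 0.561
finger_force: 24.9
```

```bash
python3 - <<'E'
from h import *
go((.427,-.020,.2));go((.634,.266,.24))
E
```

```text
[-1.3, 0.3, -146.8] [0.1, 0.1, 0.1]
[263.2, 234.2, -187.0] [0.1, 0.1, 0.1]
```

Request:
move_arm(targets=[[[0.3,0,0,-40,0,0,0],[0.3,0,0,-90,0,0,0],[0.3,0,0,-150,0,0,0],[0.3,50,44,-187,0,0,0],[0.3,95,84,-187,0,0,0],[0.3,140,124,-187,0,0,0],[0.3,185,164,-187,0,0,0],[0.3,230,204,-187,0,0,0],[0.3,263,234,-187,0,0,0],[0.3,263,234,-187,0,0,0]]])

```text
clock: 4.1
tool_pos: [0.6341, 0.27, 0.2394]
eef_rot: [0.671, 0.741, 0.001, -0.001]
contact_force: [-0.1, -0.6, -3.8]
opening: 0.561
finger_force: 24.9
```

```bash
python3 - <<'E'
from h import *
st();go((.634,.266,.12));go((.634,.266,.08))
for n in("scene","top"):
    im=r.snapshot(n)
    c=proj(n,(.634,.266,.13)).astype(int)
    a=im[max(0,c[1]-70):c[1]+70,max(0,c[0]-70):c[0]+90];cv2.imwrite(f"pics/{n}1.png",im[:,:,::-1]);print(c)
    a=cv2.resize(a,None,fx=2.5,fy=2.5,interpolation=cv2.INTER_CUBIC);globals()[n]=a[:350]
h=min(len(scene),len(top));cv2.imwrite("pics/c3.png",np.hstack([scene[:h],top[:h]])[:,:800,::-1])
E
```

```text
t 4.1 q [-0.14, 0.85, -0.71, 1.33, 0.57, 1.16, -0.8] pos [0.6341, 0.27, 0.2394] F [-0.1, -0.6, -3.8] op 0.561 ff 24.9
[-4.2, -0.6, 119.3] [0.0, -0.2, 0.2]
[-4.3, -0.6, 159.3] [0.0, -0.2, 0.2]
[372 271]
[130 153]
```

View pics/c3.png

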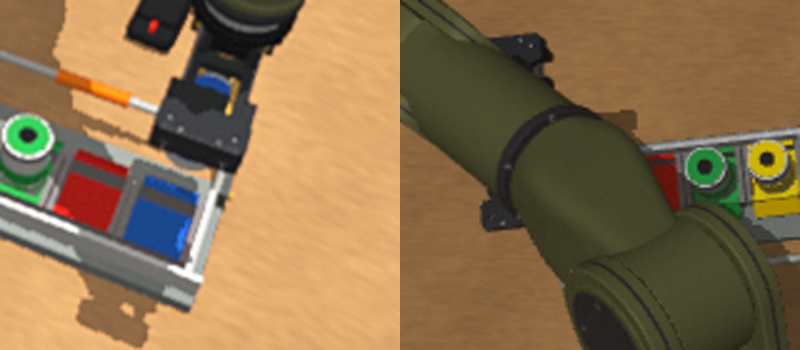

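Tin is held upright above the blue bay: scene crop at (200,150), with the bay at (160,220). The arm hides that bay in the top view. Going down in stages.

Request:
move_arm(targets=[[[0.3,-4,0,60,0,0,0],[0.3,-4,0,105,0,0,0],[0.3,-4,0,120,0,0,0],[0.3,-4,0,120,0,0,0]]])

```text
clock: 4.7
tool_pos: [0.6348, 0.2601, 0.1194]
eef_rot: [0.673, 0.74, -0.0, 0.0]
contact_force: [-0.6, -0.3, -2.1]
opening: 0.562
finger_force: 24.9
```

```bash
python3 - <<'E'
from h import *
st();go((.6345,.2655,.09));go((.6345,.2655,.077))
E
```

```text
t 4.7 q [-0.15, 0.98, -0.65, 1.44, 0.67, 0.95, -0.88] pos [0.6348, 0.2601, 0.1194] F [-0.6, -0.3, -2.1] op 0.562 ff 24.9
[5.4, 0.2, 29.4] [-0.0, 0.0, -0.1]
[5.4, 0.2, 42.4] [-0.0, 0.0, -0.1]
```

Request:
move_arm(targets=[[[0.3,4,0,0,0,0,0],[0.3,4,0,0,0,0,0],[0.3,4,0,0,0,0,0],[0.3,4,0,0,0,0,0]]])

```text
clock: 5.2
tool_pos: [0.6348, 0.2649, 0.1195]
eef_rot: [0.673, 0.74, 0.0, 0.0]
contact_force: [0.4, -0.4, -1.9]
opening: 0.564
finger_force: 24.9
```

Request:
move_arm(targets=[[[0.3,0,0,12,0,0,0],[0.3,0,0,20,0,0,0],[0.3,0,0,26,0,0,0],[0.3,0,0,31,0,0,0],[0.3,0,0,35,0,0,0],[0.3,0,0,38,0,0,0],[0.3,0,0,40,0,0,0],[0.3,0,0,40,0,0,0]]])

```text
clock: 6.2
tool_pos: [0.6346, 0.265, 0.079]
eef_rot: [0.673, 0.74, 0.0, -0.0]
contact_force: [-0.7, 0.3, -1.3]
opening: 0.563
finger_force: 24.9
```

Request:
move_arm(targets=[[[0.3,0,0,1,0,0,0],[0.3,0,0,2,0,0,0],[0.3,0,0,3,0,0,0],[0.3,0,0,3,0,0,0]]])

```text
clock: 6.7
tool_pos: [0.6346, 0.2654, 0.0773]
eef_rot: [0.673, 0.74, 0.0, 0.0]
contact_force: [-1.8, -1.0, 6.1]
opening: 0.561
finger_force: 24.9
```

Request:
move_arm(targets=[[[0.6,0,0,0,0,0,0],[0.75,0,0,0,0,0,0],[0.75,0,0,0,0,0,0],[0.75,0,0,-25,0,0,0],[0.75,0,0,-60,0,0,0],[0.75,0,0,-110,0,0,0],[1,0,0,-150,0,0,0],[1,0,0,-150,0,0,0]]])

```text
clock: 7.7
tool_pos: [0.6363, 0.2666, 0.23]
eef_rot: [0.673, 0.74, 0.004, 0.001]
contact_force: [0.7, 0.1, -1.6]
opening: 0.951
finger_force: 0.0
```

```bash
python3 - <<'E'
from h import *
st();go((.55,0,.24));go((.5325,-.347,.24));go((.5325,-.347,.19))
E
```

```text
t 7.7 q [-0.13, 0.86, -0.71, 1.35, 0.58, 1.13, -0.81] pos [0.6363, 0.2666, 0.23] F [0.7, 0.1, -1.6] op 0.951 ff 0.0
[-257.2, -111.0, -11.7] [0.4, -0.2, -0.1]
[-601.0, -161.2, -13.2] [0.4, -0.2, -0.1]
[-601.2, -161.5, 36.8] [0.4, -0.2, -0.1]
```

Request:
move_arm(targets=[[[1,-60,-16,-12,0,0,0],[1,-120,-32,-12,0,0,0],[1,-180,-48,-12,0,0,0],[1,-240,-64,-12,0,0,0],[1,-300,-80,-12,0,0,0],[1,-360,-97,-12,0,0,0],[1,-420,-113,-12,0,0,0],[1,-480,-129,-12,0,0,0],[1,-540,-145,-12,0,0,0],[1,-600,-161,-12,0,0,0]]])

```text
clock: 8.95
tool_pos: [0.5301, -0.3496, 0.2367]
eef_rot: [0.673, 0.74, -0.0, -0.001]
contact_force: [0.8, -0.9, 0.3]
opening: 0.995
finger_force: 0.0
```

Request:
move_arm(targets=[[[1,0,0,0,0,0,0],[1,0,0,0,0,0,0],[1,0,0,0,0,0,0]]])

```text
clock: 9.32
tool_pos: [0.532, -0.3452, 0.2378]
eef_rot: [0.671, 0.741, 0.001, -0.0]
contact_force: [-0.3, 0.6, -0.4]
opening: 1.001
finger_force: 0.0
```

```bash
python3 - <<'E'
from h import *
st();go((.5325,-.347,.17));go((.5325,-.347,.111))
im=r.snapshot("top");cv2.imwrite("pics/top2.png",im[:,:,::-1])
for c,b in(("blue",(120,140,155,185)),("red",(145,135,180,185)),("green",(170,135,200,180))):
    print(c,blobs(im,c,b))
im=r.snapshot("scene");cv2.imwrite("pics/scene2.png",im[:,:,::-1])
a=cv2.resize(im[220:320,245:405],None,fx=3,fy=3,interpolation=cv2.INTER_CUBIC)
b=cv2.resize(cv2.imread("pics/top2.png")[125:205,110:240,::-1],None,fx=2.3*1.02,fy=300/80)
b=cv2.resize(cv2.imread("pics/top2.png")[125:210,110:230,::-1],(320,227),interpolation=cv2.INTER_CUBIC)
o=np.zeros((300,800,3),np.uint8);o[:,:480]=a;o[:227,480:]=b;cv2.imwrite("pics/c4.png",o[:,:,::-1])
E
```

```text
t 9.32 q [0.91, 0.8, -0.79, 1.52, 0.61, 1.08, 0.08] pos [0.532, -0.3452, 0.2378] F [-0.3, 0.6, -0.4] op 1.001 ff 0.0
[-1.9, 0.4, 67.8] [0.0, -0.1, 0.2]
[-2.0, 0.4, 126.8] [0.0, -0.1, 0.2]
blue [([141.7, 148.0], [138, 147, 8, 3, 12]), ([132.6, 155.5], [126, 149, 14, 14, 122]), ([144.6, 152.2], [143, 151, 4, 4, 9]), ([138.7, 171.8], [130, 166, 20, 12, 172])]
red [([160.3, 145.9], [152, 144, 18, 5, 42]), ([162.4, 161.5], [153, 148, 20, 27, 456])]
green [([181.3, 149.0], [175, 143, 14, 13, 109]), ([190.2, 142.4], [188, 142, 5, 2, 9]), ([186.3, 166.3], [177, 159, 20, 13, 159])]
```

View pics/c4.png

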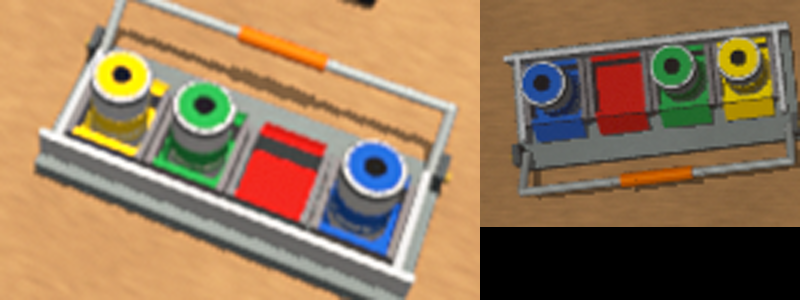

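The blue tin sits upright and fully down in its bay: scene crop (375,168), lid in line with green and yellow. The red bay is empty at (272,170). Next is the red tin.

Request:
move_arm(targets=[[[1,-2,0,50,0,0,0],[1,-2,0,80,0,0,0],[1,-2,0,105,0,0,0],[1,-2,0,126,0,0,0],[1,-2,0,126,0,0,0],[0.3,-2,0,126,0,0,0],[0.3,-2,0,126,0,0,0],[0.3,-2,0,126,0,0,0],[0.3,-2,0,126,0,0,0],[0.3,-2,0,126,0,0,0]]], newtons=25)

```text
clock: 10.68
tool_pos: [0.5318, -0.3497, 0.1124]
eef_rot: [0.673, 0.74, 0.0, 0.0]
contact_force: [-0.3, -0.2, 1.5]
opening: 0.558
finger_force: 25.0
```

```bash
python3 - <<'E'
from h import *
st();go((.6415,.193,.24))
E
```

```text
t 10.68 q [0.87, 0.95, -0.69, 1.61, 0.75, 0.86, -0.03] pos [0.5318, -0.3497, 0.1124] F [-0.3, -0.2, 1.5] op 0.558 ff 25.0
[529.8, 160.8, -127.7] [0.0, 0.0, -0.1]
```

Request:
move_arm(targets=[[[0.3,0,0,-40,0,0,0],[0.3,0,0,-90,0,0,0],[0.3,40,12,-128,0,0,0],[0.3,100,30,-128,0,0,0],[0.3,160,48,-128,0,0,0],[0.3,220,66,-128,0,0,0],[0.3,280,85,-128,0,0,0],[0.3,340,103,-128,0,0,0],[0.3,400,121,-128,0,0,0],[0.3,450,137,-128,0,0,0]]])

```text
clock: 11.92
tool_pos: [0.6247, 0.1139, 0.2395]
eef_rot: [0.672, 0.74, -0.0, -0.0]
contact_force: [0.5, -0.1, -3.0]
opening: 0.563
finger_force: 25.0
```

Request:
move_arm(targets=[[[0.3,40,12,0,0,0,0],[0.3,65,20,0,0,0,0],[0.3,79,24,0,0,0,0],[0.3,79,24,0,0,0,0],[0.3,79,24,40,0,0,0],[0.3,79,24,80,0,0,0],[0.3,79,24,110,0,0,0],[0.3,79,24,120,0,0,0],[0.3,79,24,120,0,0,0],[0.3,79,24,120,0,0,0]]])

```text
clock: 13.18
tool_pos: [0.6425, 0.1925, 0.1217]
eef_rot: [0.673, 0.74, 0.001, 0.0]
contact_force: [0.3, -0.0, -2.6]
opening: 0.559
finger_force: 25.0
```

```bash
python3 - <<'E'
from h import *
st();go((.6415,.192,.079))
E
```

```text
t 13.18 q [-0.04, 0.96, -0.65, 1.5, 0.68, 0.92, -0.81] pos [0.6425, 0.1925, 0.1217] F [0.3, -0.0, -2.6] op 0.559 ff 25.0
[-0.5, -1.2, 42.6] [0.1, -0.1, -0.1]
```

Request:
move_arm(targets=[[[0.3,0,-1,10,0,0,0],[0.3,0,-1,19,0,0,0],[0.3,0,-1,26,0,0,0],[0.3,0,-1,32,0,0,0],[0.3,0,-1,37,0,0,0],[0.3,0,-1,40,0,0,0],[0.3,0,-1,42,0,0,0],[0.3,0,-1,42,0,0,0]]])

```text
clock: 14.18
tool_pos: [0.6406, 0.1922, 0.078]
eef_rot: [0.673, 0.74, 0.0, -0.0]
contact_force: [-0.1, 0.3, -3.6]
opening: 0.561
finger_force: 25.0
```

Request:
move_arm(targets=[[[0.3,0,0,1,0,0,0],[0.3,0,0,2,0,0,0],[0.3,0,0,3,0,0,0],[0.3,0,0,3,0,0,0]]])

```text
clock: 14.68
tool_pos: [0.6408, 0.1923, 0.0764]
eef_rot: [0.673, 0.74, 0.0, 0.0]
contact_force: [-1.4, -2.1, 5.6]
opening: 0.563
finger_force: 25.0
```

Request:
move_arm(targets=[[[0.6,0,0,0,0,0,0],[0.75,0,0,0,0,0,0],[0.75,0,0,0,0,0,0],[0.75,0,0,-25,0,0,0],[0.75,0,0,-60,0,0,0],[0.75,0,0,-110,0,0,0],[0,-36,-60,-120,0,0,0],[0,-36,-115,-120,0,0,0],[0,-36,-150,-120,0,0,0],[0,-36,-150,-120,0,0,0]]], newtons=20)

```text
clock: 15.92
tool_pos: [0.4922, 0.1415, 0.1954]
eef_rot: [0.672, 0.741, -0.001, 0.0]
contact_force: [0.6, 0.3, 0.5]
opening: 0.32
finger_force: 0.0
```

```bash
python3 - <<'E'
from h import *
st()
t=r.snapshot("top");s=r.snapshot("scene");cv2.imwrite("pics/top3.png",t[:,:,::-1]);cv2.imwrite("pics/scene3.png",s[:,:,::-1])
print(blobs(t,"orange",(100,150,240,220)),blobs(s,"orange",(300,200,380,260)),blobs(t,"red",(145,135,180,185)))
go((.494,.1425,.12));go((.494,.1425,.049))
a=cv2.resize(s[200:330,225:425],None,fx=3,fy=3,interpolation=cv2.INTER_CUBIC)
cv2.imwrite("pics/c5.png",a[:,:,::-1])
E
```

```text
t 15.93 q [0.06, 0.69, -0.71, 1.93, 0.64, 0.76, -0.92] pos [0.4922, 0.1415, 0.1954] F [0.6, 0.3, 0.5] op 0.32 ff 0.0
[] [([338.4, 235.6], [324, 228, 31, 16, 205])] [([165.8, 145.2], [162, 144, 8, 3, 16]), ([156.6, 151.8], [150, 146, 14, 13, 117]), ([168.5, 150.9], [166, 148, 5, 8, 23]), ([171.6, 170.1], [171, 168, 2, 6, 10])]
[0.3, -1.8, 75.4] [0.1, -0.0, -0.1]
[0.2, -1.9, 146.4] [0.1, -0.0, -0.1]
```

View pics/c5.png

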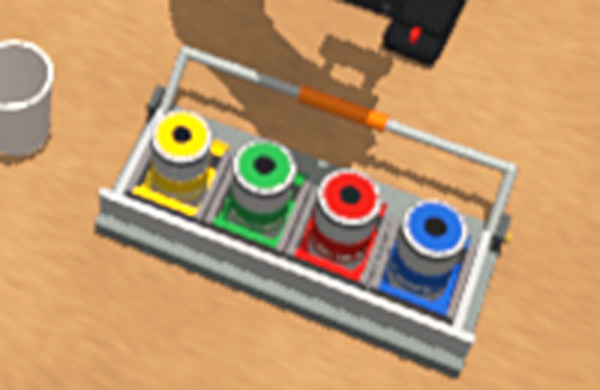

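All four tins stand seated with lids in line: crop (182,135), (263,165), (348,195), (433,227). The bar's grip is unmoved at scene (338,236). Now push the bar from the front with shut fingers.

Request:
move_arm(targets=[[[0,0,-2,50,0,0,0],[0,0,-2,90,0,0,0],[0,0,-2,125,0,0,0],[0,0,-2,146,0,0,0],[0,0,-2,146,0,0,0],[0,0,5,146,0,0,0],[0,0,9,146,0,0,0],[0,0,13,146,0,0,0]]])

```text
clock: 17.02
tool_pos: [0.5087, 0.1434, 0.0498]
eef_rot: [0.673, 0.74, 0.001, 0.0]
contact_force: [0.5, -1.3, 0.1]
opening: 0.004
finger_force: 0.0
```

```bash
python3 - <<'E'
from h import *
st();s=r.snapshot("scene");print(blobs(s,"orange",(300,200,380,260)))
E
```

```text
t 17.02 q [-0.08, 0.91, -0.48, 1.98, 0.91, 0.48, -1.14] pos [0.5087, 0.1434, 0.0498] F [0.5, -1.3, 0.1] op 0.004 ff 0.0
[([350.9, 239.9], [349, 237, 6, 7, 28])]
```

Request:
move_arm(targets=[[[0,0,5,-1,0,0,0],[0,0,10,-3,0,0,0],[0,0,15,-7,0,0,0],[0,0,20,-11,0,0,0],[0,0,25,-14,0,0,0],[0,0,30,-17,0,0,0],[0,0,34,-20,0,0,0],[0,0,34,-20,0,0,0]]])

```text
clock: 18.08
tool_pos: [0.53, 0.1453, 0.0698]
eef_rot: [0.671, 0.741, -0.009, -0.004]
contact_force: [-26.6, -3.1, 29.1]
opening: 0.001
finger_force: 14.7
```

```bash
python3 - <<'E'
from h import *
st();s=r.snapshot("scene");cv2.imwrite("pics/scene4.png",s[:,:,::-1]);print(blobs(s,"orange",(300,190,400,270)))
for a in (.9,.6,.3,.1,0):
    print(a,proj("scene",(.5793-.055*np.sin(a)*.995,.1507-.055*np.sin(a)*.096,.03+.055*np.cos(a))).round(1))
E
```

```text
t 18.07 q [-0.03, 0.91, -0.56, 1.89, 0.82, 0.61, -1.03] pos [0.53, 0.1453, 0.0698] F [-26.6, -3.1, 29.1] op 0.001 ff 14.7
[([349.9, 241.7], [347, 239, 7, 7, 30])]
0.9 [339.1 235.2]
0.6 [338.2 236.4]
0.3 [336.6 239.3]
0.1 [335.4 242.1]
0 [334.7 243.7]
```

The force (-27, +29 N) says the rising tip rode up onto the sleeve, because contact came later than I assumed. Back off, go lower, and push again.

Request:
move_arm(targets=[[[0,0,-10,0,0,0,0],[0,0,-25,0,0,0,0],[0,0,-33,0,0,0,0],[0,0,-33,15,0,0,0],[0,0,-33,27,0,0,0],[0,0,-33,27,0,0,0]]])

```text
clock: 18.88
tool_pos: [0.5083, 0.1432, 0.0406]
eef_rot: [0.673, 0.74, -0.001, -0.0]
contact_force: [-0.1, 0.2, -0.4]
opening: 0.009
finger_force: 0.0
```

```bash
python3 - <<'E'
from h import *
st();s=r.snapshot("scene");t=r.snapshot("top");print(blobs(s,"orange",(300,190,400,270)),blobs(t,"orange",(100,150,240,220)))
cv2.imwrite("pics/c6.png",cv2.resize(s[190:320,245:425],None,fx=4,fy=4,interpolation=cv2.INTER_CUBIC)[:,:,::-1])
E
```

```text
t 18.88 q [-0.09, 0.93, -0.47, 1.98, 0.93, 0.47, -1.16] pos [0.5083, 0.1432, 0.0406] F [-0.1, 0.2, -0.4] op 0.009 ff 0.0
[([350.2, 241.6], [348, 238, 6, 8, 26])] []
```

View pics/c6.png

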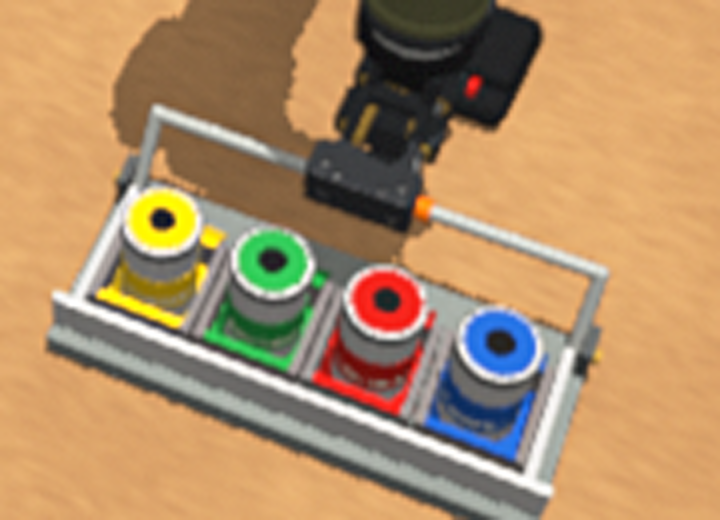

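```bash
python3 - <<'E'
from h import *
for y in(-.155,.155):
  for a in (1.1,.97,.8,.7,.6,.5):
    xr=-.066-.055*np.sin(a)
    print(y,a,proj("scene",(.645+.995*xr-.096*y,.157+.096*xr+.995*y,.03+.055*np.cos(a))).round(1),proj("top",(.645+.995*xr-.096*y,.157+.096*xr+.995*y,.03+.055*np.cos(a))).round(1))
for n in("scene","top"):
    g=cv2.cvtColor(r.snapshot(n),cv2.COLOR_RGB2HSV)
    old=cv2.cvtColor(cv2.imread(f"pics/{n}0.png"),cv2.COLOR_BGR2HSV)
    for lab,h in(("old",old),("new",g)):
        for c in ((300,310,380,390) if n=="scene" else (130,140,150,210,220)):
            lo,hi=((195,275) if n=="scene" else (165,215))
            col=h[lo:hi,c];m=[lo+i for i in range(hi-lo) if col[i,1]<50 and col[i,2]>100]
            print(n,lab,c,m[:14])
E
```

```text
-0.155 1.1 [285.7 216.1] [228.1 186.3]
-0.155 0.97 [285.3 215.7] [227.9 184.8]
-0.155 0.8 [284.5 215.8] [227.5 182.5]
-0.155 0.7 [283.9 216.1] [227.3 181. ]
-0.155 0.6 [283.3 216.6] [227.  179.4]
-0.155 0.5 [282.7 217.3] [226.8 177.7]
0.155 1.1 [396.9 256.1] [124.9 198.2]
0.155 0.97 [397.1 256. ] [124.2 196.7]
0.155 0.8 [397.2 256.4] [123.3 194.4]
0.155 0.7 [397.1 256.9] [122.9 192.9]
0.155 0.6 [397.  257.6] [122.4 191.3]
0.155 0.5 [396.7 258.5] [122.  189.6]
scene old 300 [198, 201, 202, 220, 221, 222, 223, 242, 243, 244, 245, 246, 251, 252]
scene old 310 [224, 225, 226, 227, 246, 247, 262, 263, 264, 267, 268, 269]
scene old 380 [249, 250, 251, 252, 272, 273, 274]
scene old 390 [253, 254, 255, 267, 268, 269, 270, 271, 272, 273, 274]
scene new 300 [222, 223, 224, 225, 241, 242, 243, 244, 245, 246, 251, 252, 253, 254]
scene new 310 [226, 227, 228, 229, 245, 246, 247, 262, 263, 264, 266, 267, 268, 269]
scene new 380 [251, 252, 253, 254, 271, 272, 273, 274]
scene new 390 [255, 256, 257, 267, 268, 269, 270, 271, 272, 273, 274]
top old 130 [195, 196, 197]
top old 140 [181, 182, 183, 185, 194, 195]
top old 150 [177, 178, 179, 180, 181, 182, 183, 184, 193, 194]
top old 210 [173, 175, 186, 187]
top old 220 [173, 174, 175, 185, 186]
top new 130 [176, 177, 178, 179, 180, 181, 182, 183, 184, 189]
top new 140 []
top new 150 []
top new 210 []
top new 220 [169, 170, 171, 172, 173, 174]
```

The bar has closed partway. Bar rows (top 196→189, scene +2) give an angle of about 0.55. Switching to a grip on the sleeve.

```bash
python3 - <<'E'
from h import *
go((.508,.143,.17));go((.5515,.148,.17));go((.5515,.148,.058))
E
```

```text
[-0.5, -0.9, -127.9] [0.0, -0.0, -0.1]
[0.3, 42.9, -127.8] [0.0, -0.0, -0.1]
[0.3, 42.9, -15.8] [0.0, -0.0, -0.1]
```

Request:
move_arm(targets=[[[0,0,-5,-50,0,0,0],[0.5,0,0,-100,0,0,0],[0.5,0,43,-128,0,0,0],[0.5,0,43,-128,0,0,0],[0.5,0,43,-90,0,0,0],[0.5,0,43,-60,0,0,0],[0.5,0,43,-35,0,0,0],[0.5,0,43,-16,0,0,0],[0.5,0,43,-16,0,0,0]]], newtons=8)

```text
clock: 20.2
tool_pos: [0.55, 0.1471, 0.0567]
eef_rot: [0.672, 0.74, -0.001, -0.001]
contact_force: [-0.2, 0.8, 0.5]
opening: 0.497
finger_force: 0.0
```

Request:
move_arm(targets=[[[0,0,0,0,0,0,0],[0,0,0,0,0,0,0],[0,0,0,0,0,0,0],[0,0,0,0,0,0,0],[0,0,0,0,0,0,0]]], newtons=8)

```text
clock: 20.82
tool_pos: [0.5517, 0.1477, 0.0586]
eef_rot: [0.673, 0.74, 0.0, 0.0]
contact_force: [-0.3, -0.5, 4.1]
opening: 0.172
finger_force: 7.8
```

Request:
move_arm(targets=[[[0,0,3,-1.5,0,0,0],[0,0,6,-3,0,0,0],[0,0,10,-4.5,0,0,0],[0,0,15,-6,0,0,0],[0,0,20,-7,0,0,0],[0,0,24,-7.5,0,0,0],[0,0,24,-7.5,0,0,0]]])

```text
clock: 21.7
tool_pos: [0.5743, 0.1496, 0.065]
eef_rot: [0.673, 0.74, -0.001, -0.001]
contact_force: [-4.7, 0.0, 0.2]
opening: 0.17
finger_force: 7.9
```

Request:
move_arm(targets=[[[0,0,2,0,0,0,0],[0,0,4,0,0,0,0],[0,0,6,0,0,0,0],[0,0,6,0,0,0,0]]])

```text
clock: 22.2
tool_pos: [0.5813, 0.1503, 0.0655]
eef_rot: [0.673, 0.74, -0.0, 0.0]
contact_force: [-3.8, -0.5, 0.4]
opening: 0.172
finger_force: 7.9
```

Not at the stop yet; keep going in 2 mm steps.

Request:
move_arm(targets=[[[0,0,1.5,0,0,0,0],[0,0,3,0,0,0,0],[0,0,4,0,0,0,0],[0,0,4,0,0,0,0]]])

```text
clock: 22.7
tool_pos: [0.5814, 0.1502, 0.0654]
eef_rot: [0.672, 0.74, -0.003, -0.002]
contact_force: [-13.3, -1.6, 7.7]
opening: 0.172
finger_force: 7.3
```

The stop is reached at x=0.581 with 13 N. Release gently and rise.

Request:
move_arm(targets=[[[0.3,0,0,0,0,0,0],[0.3,0,-2,0,0,0,0],[0.3,0,-3,0,0,0,0],[0.3,0,-3,-10,0,0,0],[0.3,0,-3,-25,0,0,0],[0.3,0,-3,-50,0,0,0],[0.3,0,-3,-110,0,0,0],[0.3,0,-60,-130,0,0,0],[0,0,-110,-130,0,0,0],[0,0,-110,-130,0,0,0]]], newtons=20)

```text
clock: 23.95
tool_pos: [0.4718, 0.1393, 0.1968]
eef_rot: [0.671, 0.741, -0.002, 0.0]
contact_force: [0.6, 0.3, 1.2]
opening: 0.099
finger_force: 0.0
```

```bash
python3 - <<'E'
from h import *
st();go((.45,-.1,.2));go((.392,-.3325,.15));go((.392,-.3325,.06))
s=r.snapshot("scene");print(blobs(s,"orange",(300,200,380,265)))
t=r.snapshot("top");print(blobs(t,"orange",(330,228,346,244)))
p=lambda a:proj("scene",(.5793-.055*np.sin(a)*.995,.1507-.055*np.sin(a)*.096,.03+.055*np.cos(a))).round(1)
print(p(0),p(.1))
cv2.imwrite("pics/c7.png",cv2.resize(s[190:320,245:425],None,fx=4,fy=4,interpolation=cv2.INTER_CUBIC)[:,:,::-1])
E
```

```text
t 23.95 q [0.06, 0.67, -0.72, 1.99, 0.65, 0.74, -0.96] pos [0.4718, 0.1393, 0.1968] F [0.6, 0.3, 1.2] op 0.099 ff 0.0
[-236.0, -45.4, -2.4] [-0.1, 0.2, 0.2]
[-461.4, -126.1, 48.3] [-0.1, 0.2, 0.2]
[-461.2, -125.9, 138.3] [-0.1, 0.2, 0.2]
[([334.0, 244.1], [319, 236, 32, 17, 209])]
[([338.1, 235.6], [334, 232, 9, 8, 57])]
[334.7 243.7] [335.4 242.1]
```

View pics/c7.png

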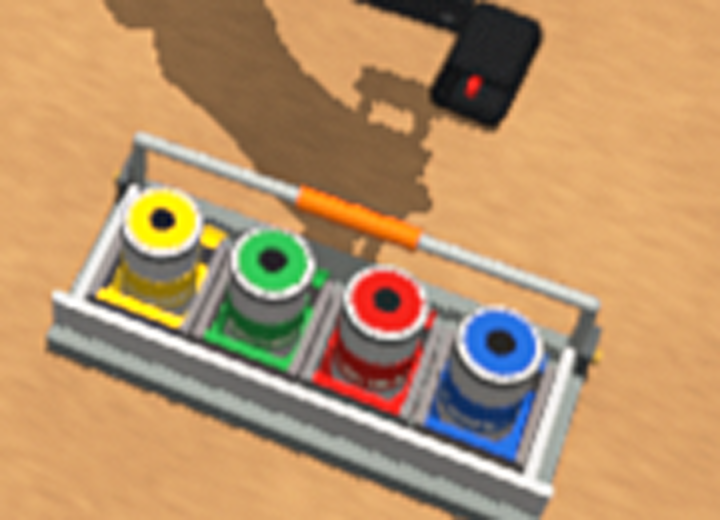

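The bar stands upright at grip (334.0,244.1), against 334.7,243.7 predicted for fully closed, and the tins are undisturbed. Last is the zero button at (0.392,-0.333,0.052).

Request:
move_arm(targets=[[[0,-55,-15,0,0,0,0],[0,-110,-30,0,0,0,0],[0,-165,-45,0,0,0,0],[0,-220,-60,0,0,0,0],[0,-275,-75,0,0,0,0],[0,-330,-90,0,0,0,0],[0,-385,-105,0,0,0,0],[0,-430,-118,20,0,0,0],[0,-461,-126,60,0,0,0],[0,-461,-126,100,0,0,0]]])

```text
clock: 25.3
tool_pos: [0.3945, -0.3358, 0.0941]
eef_rot: [0.676, 0.737, -0.0, 0.002]
contact_force: [0.3, 0.4, -0.1]
opening: 0.005
finger_force: 0.0
```

Request:
move_arm(targets=[[[0,0,0,15,0,0,0],[0,0,0,25,0,0,0],[0,0,0,25,0,0,0],[0,0,0,25,0,0,0]]])

```text
clock: 25.8
tool_pos: [0.395, -0.3307, 0.0715]
eef_rot: [0.673, 0.74, 0.0, 0.001]
contact_force: [-1.1, 0.5, -0.5]
opening: 0.005
finger_force: 0.0
```

```bash
python3 - <<'E'
from h import *
st();go((.392,-.3325,.052))
E
```

```text
t 25.8 q [0.96, 0.89, -0.59, 2.01, 0.96, 0.55, -0.23] pos [0.395, -0.3307, 0.0715] F [-1.1, 0.5, -0.5] op 0.005 ff 0.0
[-1.5, -3.1, 19.5] [0.1, 0.1, -0.0]
```

Request:
move_arm(targets=[[[0,-2,-3,8,0,0,0],[0,-2,-3,14,0,0,0],[0,-2,-3,18,0,0,0],[0,-2,-3,21,0,0,0],[0,-2,-3,21,0,0,0]]])

```text
clock: 26.42
tool_pos: [0.3909, -0.3336, 0.052]
eef_rot: [0.673, 0.74, -0.002, 0.001]
contact_force: [-6.5, 0.1, 30.1]
opening: 0.005
finger_force: 15.0
```

Request:
move_arm(targets=[[[0,0,0,-2,0,0,0],[0,0,0,-2,0,0,0]]])

```text
clock: 26.68
tool_pos: [0.3908, -0.3335, 0.0524]
eef_rot: [0.673, 0.74, -0.001, 0.0]
contact_force: [-2.8, -1.5, 13.1]
opening: 0.008
finger_force: 6.2
```

```bash
python3 - <<'E'
from h import *
st()
for z in(.045,.05,.055,.06): print(z,ray("top",(338.1,235.6),z).round(4),ray("scene",(218.5,141.4),z).round(4))
print("pan",ray("top",(331.5,190),.06).round(3))
s=r.snapshot("scene");cv2.imwrite("pics/c8.png",cv2.resize(s[95:215,140:270],None,fx=5,fy=5,interpolation=cv2.INTER_CUBIC)[:,:,::-1])
E
```

```text
t 26.68 q [0.94, 0.91, -0.55, 2.02, 1.01, 0.51, -0.27] pos [0.3908, -0.3335, 0.0524] F [-2.8, -1.5, 13.1] op 0.008 ff 6.2
0.045 [ 0.3925 -0.3334  0.045 ] [ 0.3871 -0.3371  0.045 ]
0.05 [ 0.3923 -0.3325  0.05  ] [ 0.391  -0.3339  0.05  ]
0.055 [ 0.3922 -0.3316  0.055 ] [ 0.395  -0.3307  0.055 ]
0.06 [ 0.392  -0.3307  0.06  ] [ 0.399  -0.3275  0.06  ]
pan [ 0.528 -0.317  0.06 ]
```

View pics/c8.png

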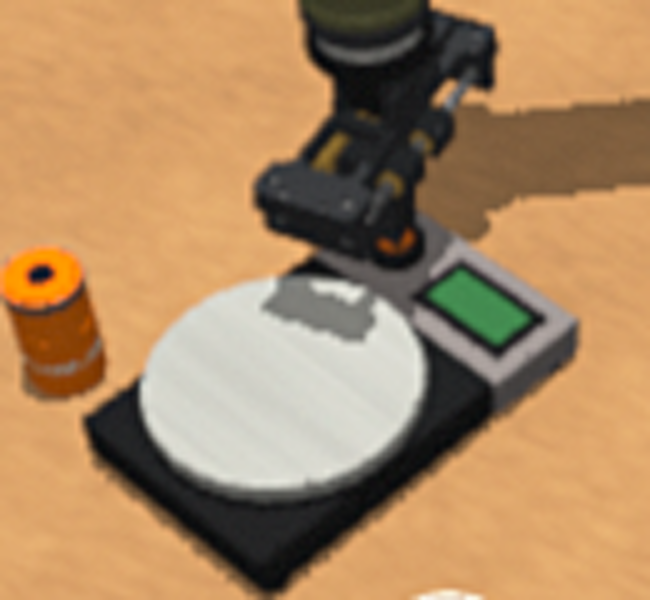

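Hard contact at z=0.052. Lift in small steps and read the force, to tell a bottomed button from a rigid rim.

Request:
move_arm(targets=[[[0,0,0,-2,0,0,0],[0,0,0,-2,0,0,0]]])

```text
clock: 26.98
tool_pos: [0.3908, -0.3335, 0.0536]
eef_rot: [0.673, 0.74, -0.001, 0.0]
contact_force: [-2.2, -2.4, 4.4]
opening: 0.007
finger_force: 2.1
```

Request:
move_arm(targets=[[[0,0,0,-2,0,0,0],[0,0,0,-2,0,0,0]]])

```text
clock: 27.22
tool_pos: [0.3912, -0.333, 0.0555]
eef_rot: [0.673, 0.74, -0.0, -0.0]
contact_force: [-0.6, -1.8, 3.5]
opening: 0.004
finger_force: 1.5
```

Request:
move_arm(targets=[[[0,0,0,-2,0,0,0],[0,0,0,-2,0,0,0]]])

```text
clock: 27.48
tool_pos: [0.3916, -0.3325, 0.0575]
eef_rot: [0.673, 0.74, 0.0, 0.0]
contact_force: [-0.1, -1.0, 2.5]
opening: 0.005
finger_force: 0.9
```

This is the button's spring, falling from 4.4 to 3.5 to 2.5 N, so it was fully pressed. Let go and retreat.

Request:
move_arm(targets=[[[0,0,0,-10,0,0,0],[0,0,0,-30,0,0,0],[0,0,0,-80,0,0,0],[0,0,0,-130,0,0,0],[0,50,0,-150,0,0,0],[0,100,0,-150,0,0,0],[0,150,0,-150,0,0,0],[0,150,0,-150,0,0,0],[0,150,0,-150,0,0,0]]])

```text
clock: 28.6
tool_pos: [0.3772, -0.1837, 0.2077]
eef_rot: [0.673, 0.74, 0.0, 0.0]
contact_force: [-0.3, 0.2, 0.1]
opening: 0.006
finger_force: 0.0
```

```bash
python3 - <<'E'
from h import *
st();s=r.snapshot("scene");t=r.snapshot("top")
print("bar",blobs(s,"orange",(300,200,380,265)));print("button",blobs(s,"orange",(205,133,232,155)),blobs(t,"orange",(325,225,350,250)))
p=lambda n,uv,z:(ray(n,uv,z)*1000).round(0).tolist()
for c,b in(("red",(325,245,362,275)),("blue",(350,255,392,285))):
    B=max(blobs(s,c,b),key=lambda x:x[1][4]);print(c,B,p("scene",B[0],.109))
r.finish_job()
E
```

```text
t 28.6 q [0.85, 0.58, -0.79, 2.17, 0.69, 0.66, -0.33] pos [0.3772, -0.1837, 0.2077] F [-0.3, 0.2, 0.1] op 0.006 ff 0.0
bar [([334.1, 244.0], [319, 236, 32, 17, 217])]
button [([218.4, 141.4], [215, 138, 8, 8, 48])] [([339.2, 235.1], [336, 232, 7, 8, 40])]
red ([341.2, 264.9], [333, 258, 17, 15, 168]) [641.0, 193.0, 109.0]
blue ([369.7, 275.2], [362, 268, 17, 15, 173]) [633.0, 263.0, 109.0]
the job is handed in; nothing more can be done
```

I handed the job in at 28.6 s: the red and blue tins are upright and fully down in their own bays, the retaining bar is closed against its stop, and the zero button was pressed last and released; my first push on the bar jammed at about 40 N, right at the limit if any of it was on the gripper's body.

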